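# Snap shut the sample case

### The job

Two small clear-lidded sample cases stand ajar on the bench. Close the one that has the aluminium sample holder lying in it: press the front of its lid down past the resistance of the front catch until it snaps fully home, then stop pushing at once and take the hand away. Leave the empty case open.

Things in the scene. Friction and masses are not known exactly. Their poses are not given: they have to be found in the camera images.
- case_a: the case with the holder: grey tray 100 (x) x 110 (y) x 24 mm, fixed; spring catch on its front (-x, toward the robot). Origin: centre of underside, z up. Lid hinge: along y at x +48, z 26 mm. Lid: clear, 100 mm long, 110 wide; shut, its top is at z 31 mm. Ribbed grey thumb pad, 18 x 40 mm, front middle, 86 mm from the hinge (shut: x -38, y 0, top z 33): press there or up to 20 mm nearer the hinge
- lid_a (a joint): case_a's lid angle, rad: 0 = shut, positive = front raised. Starts at 0.40 to 0.65, held by friction. Swings down with about 1 N to about 0.10, where it meets the catch's roller; then the push rises to 7 to 10 N; near 0.065 the catch gives way and the lid drops to 0, a hard stop. Released earlier, it springs back to about 0.2; snapped in, it stays below 0.02
- sample_holder: aluminium bar with a notch, 24 x 60 x 11 mm, lying loose on the foam in case_a, under the raised lid. Origin: centre of its underside, z up
- lid_b (a joint): hinge of the lid of case_b, a case of the same make and size with nothing in it; rad, 0 = shut, starts at 0.40 to 0.65; to be left open

How it is judged:
By the outcome, as a careful person would: the job done as asked, in the order asked, and still so for the second after the job is handed in, with the robot touching nothing.
It also fails if it takes over 40 s, if anything falls off the work surface, if the arm or the gripper's body presses on something with over 40 N, if the wrist force passes 120 N, or if a joint passes its speed limit or range.

### The arm

A 6-joint arm with a two-finger parallel gripper is mounted at the origin on a cart in front of the work surface, level with it; the furniture and walls round the work are solid. World frame = base frame: x ahead of the robot, y to its left, z up, the work surface at z = 0. Lengths are in m, angles in degrees, forces in N, time in s.
With the tool pointing down it reaches from about 0.35 to 0.775 m from the base axis. Payload 7.3 kg.
Tool frame: the origin (TCP) lies at the very end of the fingers, on their centre line; the grasp point (between the pads) lies 19 mm behind it (grip_point_offset is the z of the grasp point in the tool frame, in m); z points along the fingers, y is the line along which they close (so a half turn about z gives the same grasp; the last joint's range is limited). The gripper opens to 92 mm and grips with 3 to 60 N. Pads are 19 mm wide; open, the fingers measure 130 mm over their backs; the gripper's body (75 mm by 190 mm) begins 47 mm behind the grasp point.
Start: joints at [-74.37, 19.595, 87.324, -0, 73.075, -8.365], TCP at [0.214, -0.48, 0.227] pointing down, gripper open.
Joint ranges: [-145.02, 145.02], [-44.19, 115.74], [2.07, 154.8], [-57.11, 237.11], [16.16, 152.29], [-177.93, 177.93]. Speed limits (degrees/s): [147.25, 147.25, 180, 180, 180, 180].

### API

Orientations are given as a 3x3 rotation matrix whose columns are the frame's x, y, z axes.
In Python, from workcell import * gives the robot as it stands. Calls block until the motion is done:
- move_ptp(position, orientation): joint-space move of the TCP to a pose.
- move_l(position, orientation=None, max_speed=0.15, stop_force=None): straight line of the TCP; orientation=None keeps the orientation; max_speed is the mean speed in m/s. With stop_force (N) it stops when the force on the tool has changed by that much, and returns True; else False.
- movej(angles): joint-space move.
- move_gripper(opening, grasp_force=None): opening from 0.0 (shut) to 1.0 (fully open); grasp_force is the grip in N (None keeps the last); returns when the fingers have stopped.
- dwell(seconds).
- solve_ik(position, orientation): joint angles nearest the present ones, or None.
- camera(name): name is "side" or "top" or "wrist"; returns the picture (420x560x3 uint8, blue, green, red); there is no depth.
- get_calibration(name): a dict with "camera_matrix" (3x3 intrinsics, pixels), "origin" and "orientation" of the camera in the world. Camera axes: x right, y down, z forward; pixel columns grow to the right and rows downward; lengths in m; the calibration is good to about 2 mm. The wrist camera is an equidistant fisheye: a pixel r from the principal point sees the ray r / f radians off the axis. A picture is of the moment at which its call begins: read the wrist's pose just before it. get_calibration takes no time and is no camera call; for the wrist camera it gives the pose at the moment of the call.
A pose or a line that the arm cannot do raises IKError and nothing moves.
- job_done(): hands the job in; it is judged then, once.
Readings, each from a call of its own:
- get_clock(): time.
- get_qpos(): joint angles.
- get_qd(): joint speeds.
- get_joint_efforts(): joint torques, N m.
- get_tool_pos(): TCP position.
- get_eef_rot(): TCP orientation.
- get_contact_force(): force on the tool from outside, world axes, zero at the start.
- get_ft_torque(): the same for the moment, N m.
- get_gripper_width(): opening from 0.0 (shut) to 1.0 (fully open).
- get_grip_force(): force on a finger pad.
Only numpy, scipy, OpenCV 4.12 (cv2) and the standard library are available. Lean on these libraries where they do the work, as an engineer would, in place of code of your own. Each camera call takes 0.05 s, during which the arm holds its last target. There are 200 camera calls.

## Working session

There is one attempt and no reset: what is moved stays moved. The work goes in short steps, each a Python script; the robot and the scene stay as the last script left them, time stands still between calls to the robot, and variables do not carry over. Pictures are saved under pics/ and viewed, at most 10 in all, crops included, and the job is handed in when it is done.

```bash
mkdir -p pics; python3 - <<'E'
from workcell import *
import cv2
for n in ["top","side"]:
    cv2.imwrite(f"pics/{n}0.png",camera(n)); c=get_calibration(n); print(n,c)
print(get_clock(),grip_point_offset if 'grip_point_offset' in globals() else None)
E
```

```text
top {'camera_matrix': array([[511.72035549,   0.        , 280.02973104],
       [  0.        , 511.72035549, 204.76108212],
       [  0.        ,   0.        ,   1.        ]]), 'origin': array([ 0.38106995, -0.20972259,  0.89366458]), 'orientation': array([[-0.01205264, -0.978392  ,  0.20640693],
       [-0.99991054,  0.01299015,  0.0031874 ],
       [-0.00579978, -0.20635004, -0.97846105]])}
side {'camera_matrix': array([[424.57729239,   0.        , 279.65880667],
       [  0.        , 424.57729239, 213.72310684],
       [  0.        ,   0.        ,   1.        ]]), 'origin': array([0.25449239, 0.39821781, 0.579166  ]), 'orientation': array([[-0.8999797 , -0.2591773 ,  0.35051914],
       [-0.43569132,  0.56147975, -0.70350094],
       [-0.01447792, -0.78585471, -0.61824167]])}
0.1 -0.0188
```

View pics/top0.png

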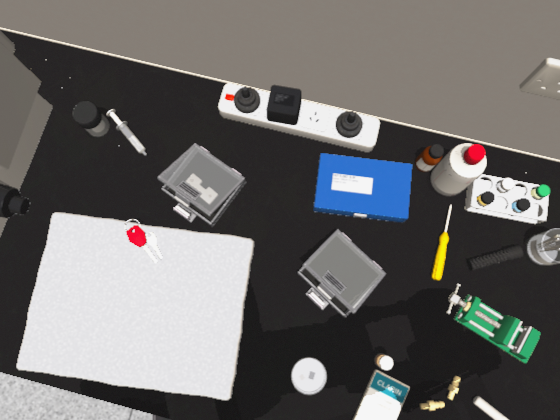

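View pics/side0.png

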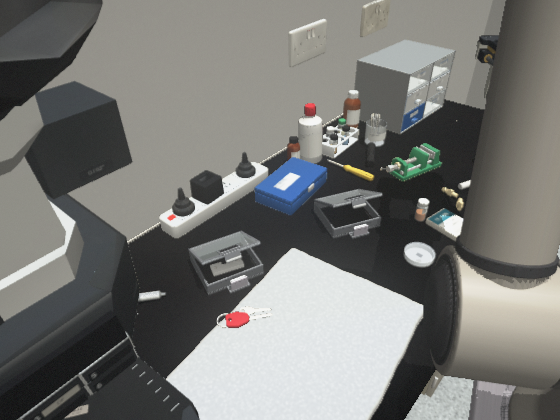

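The left case in the top view (about 200,185) holds a light bar. The right one (about 342,272) looks empty. I'll enlarge the left case in both views.

```bash
python3 - <<'E'
import cv2,numpy as np
t=cv2.imread("pics/top0.png")[135:235,145:255]; s=cv2.imread("pics/side0.png")[220:300,175:275]
f=lambda i,k:cv2.resize(i,None,fx=k,fy=k,interpolation=cv2.INTER_CUBIC)
cv2.imwrite("pics/tc.png",f(t,6)); cv2.imwrite("pics/sc.png",f(s,7))
E
```

```text
(no output)
```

View pics/tc.png

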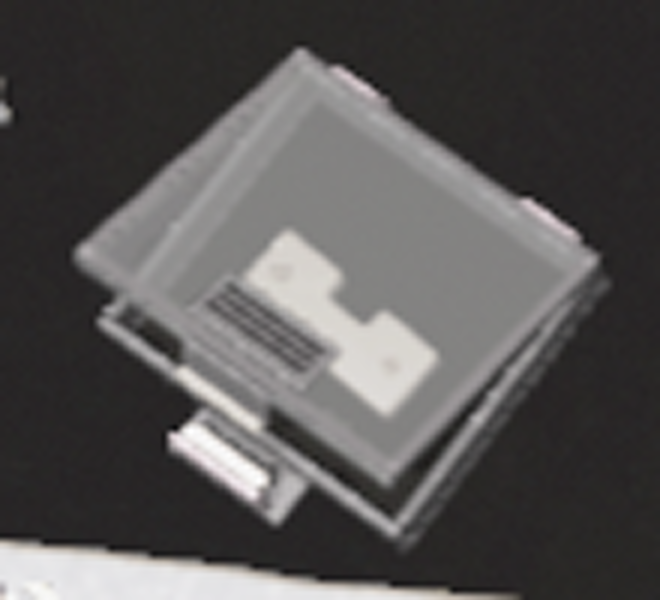

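View pics/sc.png

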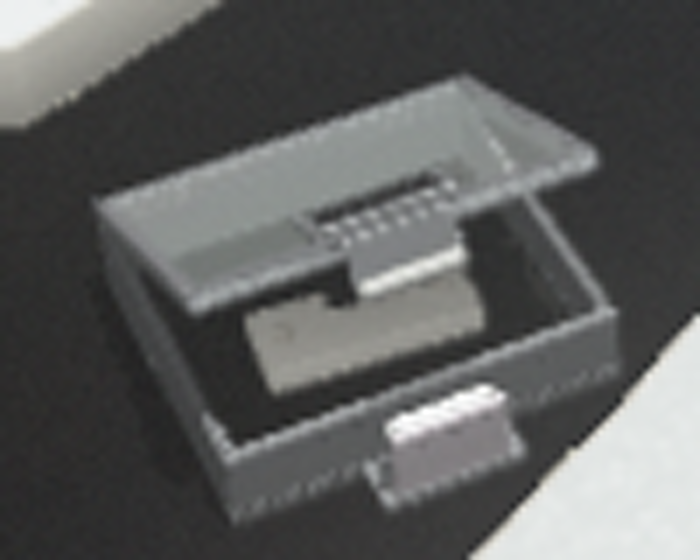

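The left case (case_a) contains the notched holder, and its corners are clear in both views. I'll fit x, y, yaw and lid angle to them.

```bash
cat > fit.py <<'E'
import numpy as np
from scipy.optimize import least_squares
def lidpt(d,y,h,th): # d from hinge toward front, h above hinge plane
    return [.048-d*np.cos(th)-h*-np.sin(th)*1.0, y, .026+d*np.sin(th)+h*np.cos(th)]
def world(p,q):
    c,s=np.cos(p[2]),np.sin(p[2]); return np.array([p[0]+c*q[0]-s*q[1],p[1]+s*q[0]+c*q[1],q[2]])
def proj(c,P):
    v=np.array(c["orientation"]).T@(P-c["origin"]); w=c["camera_matrix"]@v; return w[:2]/w[2]
E
cat > m.py <<'E'
from workcell import *
from fit import *
def model(th): return dict(fl=[-.05,.055,.024],fr=[-.05,-.055,.024],bl=[-.05,.055,0],
 ll=lidpt(.1,.055,.005,th),lr=lidpt(.1,-.055,.005,th),hl=lidpt(0,.055,.005,th),hr=lidpt(0,-.055,.005,th),pad=lidpt(.086,0,.007,th))
T=dict(fl=(102,320),fr=(400,537),ll=(80,253),lr=(390,483),hl=(303,50),hr=(598,258),pad=(268,332))
S=dict(fl=(232,455),fr=(615,315),bl=(235,520),ll=(195,305),lr=(597,160),hl=(100,203),hr=(465,78),pad=(385,210))
obs=[(get_calibration("top"),k,np.array(v)/6+[145,135]) for k,v in T.items()]+[(get_calibration("side"),k,np.array(v)/7+[175,220]) for k,v in S.items()]
res=lambda p:np.concatenate([proj(c,world(p,model(p[3])[k]))-o for c,k,o in obs])
r=least_squares(res,[.5,-.1,-.5,.5],loss="soft_l1"); print(r.x,np.degrees(r.x[2:]))
for (c,k,o),e in zip(obs,res(r.x).reshape(-1,2)): print(k,e.round(1))
print(world(r.x,model(r.x[3])["pad"]),world(r.x,model(0)["pad"]))
np.save("pose.npy",r.x)
E
python3 m.py
```

```text
[ 0.60412977 -0.07301627 -0.63568513  0.40263035] [-36.42207482  23.06901952]
fl [-0.9  0.1]
fr [-0.6  0. ]
ll [-0.6  0.9]
lr [0.2 0.5]
hl [-0.1 -0.4]
hr [ 0.6 -0. ]
pad [-0.5  0.5]
fl [-0.9 -0.1]
fr [ 0.9 -1.4]
bl [ 0.3 -0.2]
ll [-0.5 -0.2]
lr [ 0.5 -0.3]
hl [-0.7 -1. ]
hr [ 0.2 -1.2]
pad [-0.5 -0.5]
[ 0.58129337 -0.05616624  0.06613845] [ 0.5735525  -0.05045457  0.033     ]
```

The fit is sub-pixel: case_a is at (0.604, -0.073), yaw -36°, lid angle about 0.40. Next I'll hover above the pad with the fingers shut and take one close look.

```bash
cat > h.py <<'E'
from workcell import *
from fit import *
import cv2
p=np.load("pose.npy")
ya=np.array([-np.sin(p[2]),np.cos(p[2]),0]); 
def rot(sg): 
    y=sg*ya; z=np.array([0,0,-1.]); return np.column_stack([np.cross(y,z),y,z])
def tip(d,th,dz=0,h=.007): # TCP so that the front edge of the tip touches the lid at d
    q=lidpt(d,0,h,th); return world(p,[q[0]+.0095,q[1],q[2]+dz])
def fish(c,P):
    v=np.array(c["orientation"]).T@(P-c["origin"]); K=np.array(c["camera_matrix"]); a=np.arctan2(np.hypot(*v[:2]),v[2])
    return K[:2,2]+K[0,0]*a*v[:2]/np.hypot(*v[:2])
E
python3 - <<'E'
from h import *
P=tip(.085,.45); P[2]=.16
q0=np.array(get_qpos()); best=None
for sg in (1,-1):
    q=solve_ik(P,rot(sg)); print(sg,q)
    if q is not None and (best is None or abs(np.array(q)-q0).max()<best[0]): best=(abs(np.array(q)-q0).max(),sg)
sg=best[1]; open("sg","w").write(str(sg))
move_gripper(0.0)
hi=P.copy(); hi[2]=.24
move_ptp(hi,rot(sg)); move_l(P,rot(sg))
c=get_calibration("wrist"); im=camera("wrist"); cv2.imwrite("pics/w.png",im)
o=im.copy()
th=p[3]
for d in (.077,.095):
  for y in (-.02,.02):
    cv2.circle(o,tuple(int(v) for v in fish(c,world(p,lidpt(d,y,.007,th))).round()),2,(0,0,255),-1)
for q in ([-.05,.055,.024],[-.05,-.055,.024],lidpt(.1,.055,.005,th),lidpt(.1,-.055,.005,th)):
    cv2.circle(o,tuple(int(v) for v in fish(c,world(p,q)).round()),2,(0,255,0),-1)
cv2.imwrite("pics/wo.png",o); print(get_clock(),get_tool_pos(),P,get_contact_force(),get_gripper_width())
E
```

```text
1 [-1.35134559e+01  3.00927334e+01  8.14759051e+01 -2.54444375e-14
  6.84313614e+01 -6.70913811e+01]
-1 [-1.35134559e+01  3.00927334e+01  8.14759051e+01 -2.54444375e-14
  6.84313614e+01  1.12908619e+02]
4.3 [ 0.59200184 -0.06394403  0.16126222] [ 0.59126057 -0.06352062  0.16      ] [0.55834375 0.54877354 0.46881139] 0.005177888591857707
```

View pics/wo.png

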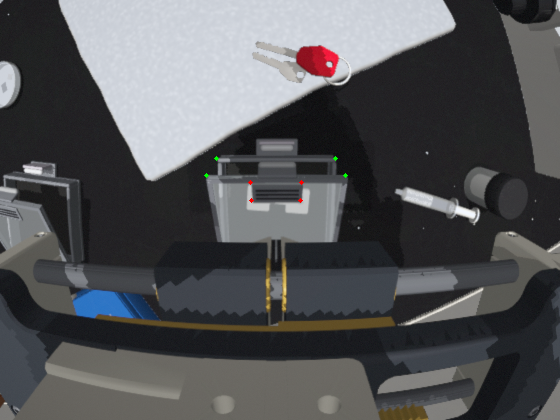

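The projected points land on the pad (about 275,190) and the lid and tray corners, so the pose is good. Now the press.

```bash
python3 - <<'E'
from h import *
R=rot(int(open("sg").read()))
log=lambda t:print(t,round(get_clock(),2),np.round(get_tool_pos(),4),np.round(get_contact_force(),1))
move_l(tip(.085,p[3],.012),R,.1); log("above")
print(move_l(tip(.085,.15),R,.06,stop_force=6)); log("th.15")
end=tip(.085,0,-.003); 
s=move_l(end,R,.02,stop_force=15); z=get_tool_pos()[2]; f=get_contact_force()
if z<.0365:
    up=np.array(get_tool_pos()); up[2]=.12; move_l(up,R,.12)
print("press",s,z,f); log("end")
cv2.imwrite("pics/s1.png",camera("side")); cv2.imwrite("pics/t1.png",camera("top"))
E
```

```text
above 5.28 [ 0.5902 -0.0625  0.0784] [0.3 0.1 0.2]
False
th.15 5.97 [ 0.5836 -0.0579  0.0455] [-0.3 -0.9  0.3]
press True 0.03280347349582047 [-1.79241402 -0.21567808  9.18518604]
end 7.55 [ 0.5819 -0.0568  0.1191] [0.3 0.6 0.1]
```

```bash
python3 - <<'E'
from h import *
R=rot(int(open("sg").read()))
P=np.array(get_tool_pos()); P[2]=.24; move_l(P,R,.15)
move_ptp([0.35,-0.35,.25],R); dwell(.3)
t=camera("top"); s=camera("side"); c=get_calibration("side")
for d in (.077,.095):
  for y in (-.02,.02): print(proj(c,world(p,lidpt(d,y,.007,0))).round(1),end=" ")
f=lambda i:cv2.resize(i,(400,400),interpolation=cv2.INTER_CUBIC)
cv2.imwrite("pics/chk.png",np.hstack([f(s[180:310,170:300]),f(t[120:320,140:400])]))
print(get_clock(),get_contact_force())
E
```

```text
[241.4 259.4] [221.  266.9] [245.4 265.6] [224.7 273.3] 10.4 [ 0.63432351  0.87193405 -0.09849376]
```

View pics/chk.png

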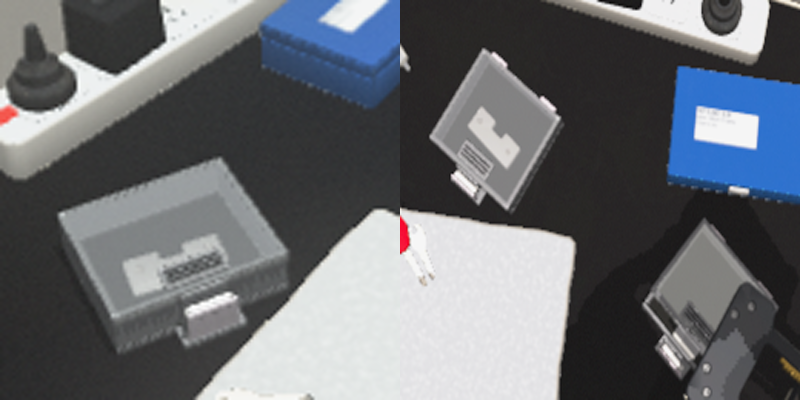

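Case_a's lid is flush: its pad sits at about (233,267) in the side view, where the model puts it when shut (233,266). The holder is still inside, and case_b is still open. The gripper is well above everything.

```bash
python3 -c "
from workcell import *
print(job_done())"
```

```text
the job is handed in; nothing more can be done
None
```

I pressed case_a's lid past its catch until it snapped fully shut, with the holder inside, took the hand away and left case_b open; the job was handed in at about 10 s of the 40 s allowed.

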